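# Fit the filter wheel's axle

## Robot

A 6-joint arm with a two-finger parallel gripper is mounted at the origin on the work surface. World frame = base frame: x ahead of the robot, y to its left, z up, the work surface at z = 0. Lengths are in m, angles in rad, forces in N, time in s.
With the tool pointing down it reaches from about 0.25 to 0.725 m from the base axis. Payload 4 kg.
Tool frame: the origin (TCP) lies midway between the tips of the shut fingers; the grasp point (between the pads) lies 19 mm behind it; z points along the fingers, y is the line along which they close (so a half turn about z gives the same grasp; the last joint's range is limited). The gripper opens to 85 mm and grips with 20 to 120 N. Pads are 22 mm wide; open, the fingers measure 114 mm over their backs; the gripper's body (76 mm by 85 mm) begins 54 mm behind the grasp point. The pads swing forward as they close: fully open they stand 13 mm farther back than shut.
Start: joints at [1.215, 0.241, 0.005, 1.335, 0, 1.571], TCP at [0.174, 0.469, 0.231] pointing down, gripper open.
Joint ranges: [-2.72, 2.72], [-1.05, 1.87], [-1.09, 1.28], [-1.99, 2.15], [-1.42, 1.44], [-3.14, 3.14]. Speed limits (rad/s): [2.79, 2.79, 3.14, 3.14, 3.14, 3.14].

## Interface

Orientations are given as a unit quaternion [x, y, z, w].
In Python, from workcell import get_obs, camera, job_done, silhouettes gives the robot as it stands. The module is installed in compiled form; this text tells all that it offers.
- The arm moves only by the tool drive_tool, never from a script. Its argument "increments" is a list of rows, each a list of 3 entries, a list of its own where there are three numbers: the shift along the world's x, y, z in mm, then the turn, a rotation vector about the world's x, y, z in degrees, then the opening, from 0 (shut) to 1 (fully open). A call has 1 to 8 rows; each row shifts and turns the commanded pose from where the row before left it; what a row does not reach is not made up. A row lasts 1/12 s, in which the tool goes at most 41.7 mm and 7.16 degrees, less where a joint would pass 70% of its speed; a pose out of reach is approached as far as the arm can. A call is refused whole if a number of a shift passes 41.7 or a number of a turn 7.16, either way. A call with a gripper value outside its range is refused whole. The fingers move at their own pace and stop on an object; the grip force is fixed at half the most. Time passes only in rows, so rows that do not move let the fingers close. It gives the time, the measured TCP pose, the force, the opening and the grip force at its end, in the units of the state.
- get_obs(): the state, without advancing time (a new reading comes with each control period).
- camera(name): name is "scene" or "top" or "wrist"; returns a dict with "image" (420x560x3 uint8, red, green, blue), "K" (3x3 intrinsics, pixels), "view" (4x4, takes a point from world to camera coordinates). Camera axes: x right, y down, z forward; pixel columns grow to the right and rows downward; lengths in m; the calibration is good to about 2 mm. A picture is of the moment at which its call begins. There is no depth.
- job_done(): hands the job in; it is judged then, once.
Trained networks look in a picture, given as the dict that the camera call returned (one of the last four; its "shot" number tells which), for a name from the list of things; names that differ only in an ending like _2 or _b are one class to them, and where a whole thing is asked for, a point or a joint stands for the part that bears it (a point fixed in the world has none). Each returns a list of dicts, best first, with "conf" (0 to 1); they miss things now and then, are a little off and sometimes report something else, mostly with a low value. They report only what shows in the picture. A call takes as long as a camera call. They do not tell look-alikes from the thing itself.
- silhouettes(query, picture): "region" (420x560 bool, what is visible of it) and "bbox" ([left, top, right, bottom] in pixels, round what is visible of it).
The state is a dict: "clock": time; "joint_pos": joint angles; "joint_vel": joint speeds; "tau": joint torques, N m; "eef_pos": TCP position; "tool_rot": TCP orientation; "ft_force": force on the tool from outside, world axes, zero at the start; "ft_torque": the same for the moment, N m; "grip_width": finger opening in m; "grasp_force": force on a finger pad.
Only numpy, scipy, OpenCV 4.12 (cv2) and the standard library are available. Lean on these libraries where they do the work, as an engineer would, in place of code of your own. Each camera call takes 0.05 s, during which the arm holds its last target. There are 200 camera calls.

## Task

Take the red-headed axle out of the grey rack and thread it straight down through the upper ear of the white bracket, the bore of the filter wheel and the lower ear, pressing it gently home until its collar sits flush on the upper ear, then let go and move clear. The ears are adjustable and their bores sit several millimetres off the bracket's nominal axis, so feel your way and never push the axle or the gripper against the bracket or wheel with more than 25 N; leave the black-headed spare rod, the dropper bottle and the glass dish where they are.

Things in the scene. Friction and masses are not known exactly. Their poses are not given: they have to be found in the camera images.
- axle: The loose axle, about 0.09 kg, red head up. Origin: centre of its collar's underside, z up along the axle. Collar 24 mm dia, z = 0 to 5 mm; steel shank 10 mm dia down to z = -57 mm, then a cone to an 8 mm flat tip at z = -60 mm. It starts upright in one of the rack's two sockets, collar resting on the rack's top.
- axle_head (a point): Centre of the axle's red square head, the place to grip: 18 x 18 mm (flats square to the axle's x and y), 32 mm tall, from 5 to 37 mm above the collar's underside; this point is 21 mm above it.
- axle_tip (a point): Tip of the axle's nose, on its axis, 60 mm below the underside of the collar.
- spare: Bystander: spare rod, same size, shape and frame as the axle, but with a black head and brass shank, standing in the rack's other socket. Leave it in place.
- rack: Fixed grey block 60 (x) x 160 (y) x 70 mm high; origin at the centre of its underside. Two upright sockets, 13 mm dia and 66 mm deep, at x = 0, y = +45 and -45 mm; the axle stands in one, the spare in the other.
- stand: Fixed bracket. Origin on the table below the nominal bore axis, z up. Dark base plate 10 mm thick, x -95 to 55, y -50 to 50 mm. White column at x -88 to -52 mm carries a yoke of two flat white ears, 50 mm wide (y), 12 mm thick, reaching x = 25 mm, each with an upright 12 mm through bore, the two in line. Nothing is higher than 79 mm (blue disc over the column).
- upper_ear (a point): Nominal centre of the upper bore's mouth, on the ear's top face (z = 76 mm over the table; the ear is 64 to 76 mm). The yoke is clamped firm in adjusting slots: the real axis of both bores lies up to 7 mm off this point along the stand's x and also along its y. The measured poses do not show it; a thin black ring marks the real mouth.
- wheel_place (a point): Nominal centre of the black filter wheel between the ears (51 mm over the table): 88 mm dia, hub 22 mm tall, bore 13 mm. It is captive but floats sideways: its bore starts up to 0.8 mm in x and in y off the ears' real axis, and the axle's cone pushes it into line with a few newtons.
- lower_ear (a point): Nominal centre of the lower bore's mouth (38 mm over the table; ear 26 to 38 mm), off by the same offset as the upper one. A spring ball (3 to 5 N) at its +x side rubs on the shank, so the axle does not fall home by itself: it must be pressed down the last 15 mm or so (up to about 12 N) until the collar meets the upper ear.
- dropper: Bystander: small blue dropper bottle, 32 mm dia, 75 mm tall, origin under its centre. Leave it alone.
- dish: Bystander: small glass dish, 60 mm dia, 18 mm high, origin under its centre. Leave it alone.
There are look-alikes about, which are no part of the job. Of the things that look like the axle, the smallest one is meant.

How it is judged:
On the way, in this order (a step that is already met when the one before it is completed fails the run):
1. the axle's nose has passed through the upper ear (x of axle_tip in the frame of stand between -0.011 and 0.011 m and y of axle_tip in the frame of stand between -0.011 and 0.011 m and z of axle_tip in the frame of stand between 0.03 and 0.06 m).
2. the axle is fully home, collar on the upper ear (x of axle in the frame of stand between -0.0095 and 0.0095 m and y of axle in the frame of stand between -0.0095 and 0.0095 m and z of axle in the frame of stand between 0.073 and 0.0785 m), for 0.1 s.
At the end, for the whole second after the job is handed in: The axle stands through upper ear, wheel and lower ear, released and at rest: its collar's underside 73 to 78.5 mm above the stand's origin (2.5 mm or less above the upper ear's face), within 9.5 mm of the nominal bore axis in x and in y, and upright within 0.06 rad (all of step 2 and angle between axle's own z axis and vertical below 0.06 rad and linear speed of axle below 0.02 m/s); the robot touches nothing.
It fails at once if the axle is forced against the bracket or wheel with more than 25 N (contact force between axle and stand above 25 N).
It fails at once if the robot pushes on the bracket with more than 25 N (contact force between any of the fingers, the arm and stand above 25 N).
It fails at once if the spare is displaced (distance of spare from where it was at the start of the episode above 0.015 m).
It fails at once if the dropper is displaced (distance of dropper from where it was at the start of the episode above 0.015 m).
It fails at once if the dish is displaced (distance of dish from where it was at the start of the episode above 0.015 m).
It also fails if it takes over 72 s, if anything falls off the work surface, if the arm or the gripper's body presses on something with over 40 N, if the wrist force passes 120 N, or if a joint passes its speed limit or range.

## Working session

There is one attempt and no reset: what is moved stays moved. The work goes in short steps, Python scripts to look and compute and a tool call to move; the robot and the scene stay as the last step left them, time stands still between calls to the robot, and variables do not carry over. Pictures are saved under pics/ and viewed, at most 10 in all, crops included, and the job is handed in when it is done.

Besides the shell and the picture viewer there is one more tool, called after "Request:" as name(argument=value, ...) on one line, values as JSON. drive_tool: Moves the arm, as the interface text tells. Its arguments: {"type":"object","properties":{"increments":{"type":"array"}},"required":["increments"]}

```bash
mkdir -p pics; cat > h.py <<'E'
import numpy as np, cv2, pickle
from workcell import get_obs, camera, job_done, silhouettes
def ray(c,u,v):
    R=c['view'][:3,:3];t=c['view'][:3,3]
    d=R.T@np.linalg.solve(c['K'],[u,v,1.]);return -R.T@t,d
def at_z(c,u,v,z):
    o,d=ray(c,u,v);return o+d*(z-o[2])/d[2]
def proj(c,p):
    q=c['K']@(c['view'][:3,:3]@np.array(p)+c['view'][:3,3]);return q[:2]/q[2]
def save(n,im): cv2.imwrite('pics/'+n,im[:,:,::-1])
E
python3 - <<'E'
from h import *
o=get_obs();print({k:np.round(v,3) for k,v in o.items()})
cs={n:camera(n) for n in('scene','top')}
save('a.png',cs['top']['image']);save('b.png',cs['scene']['image'])
for n,c in cs.items():
    print(n,np.round(c['K'],1).tolist(),np.round(ray(c,280,210),3))
    for q in('axle','spare','rack','stand','dropper','dish'):
        for s in silhouettes(q,c): 
            ys,xs=np.nonzero(s['region']);print(n,q,round(s['conf'],2),s['bbox'],round(xs.mean(),1),round(ys.mean(),1))
E
```

```text
{'clock': np.float64(0.0), 'joint_pos': array([ 1.215,  0.241,  0.004,  1.335, -0.   ,  1.571]), 'joint_vel': array([-0.003, -0.   ,  0.   ,  0.001,  0.001,  0.   ]), 'tau': array([-0.0000e+00, -3.7231e+01,  2.5241e+01,  1.7000e-02, -0.0000e+00,
        0.0000e+00]), 'eef_pos': array([0.174, 0.468, 0.23 ]), 'tool_rot': array([ 0.177,  0.984, -0.001, -0.   ]), 'ft_force': array([-0.148,  0.63 , -0.285]), 'ft_torque': array([-0.004, -0.059, -0.033]), 'grasp_force': np.float64(0.0), 'grip_width': np.float64(0.085)}
scene [[459.2, 0.0, 283.4], [0.0, 459.2, 208.7], [0.0, 0.0, 1.0]] [[ 1.174 -0.493  0.676]
 [-0.634  0.493 -0.596]]
scene axle 0.86 [106.7, 227.8, 127.8, 263.4] 115.8 245.3
scene axle 0.66 [118.5, 261.4, 147.8, 317.5] 130.1 285.1
scene axle 0.63 [161.7, 246.3, 176.3, 266.5] 168.2 256.1
scene spare 0.58 [293.5, 181.5, 367.0, 250.2] 329.0 214.9
scene spare 0.45 [199.7, 223.8, 216.7, 244.8] 206.9 234.6
scene rack 0.72 [144.2, 227.5, 234.3, 305.1] 191.0 266.5
scene stand 0.97 [294.6, 184.4, 366.1, 248.3] 328.4 215.0
scene dropper 0.5 [348.1, 149.5, 359.3, 178.3] 354.0 167.2
scene dish 0.61 [318.2, 263.6, 347.6, 284.7] 330.9 274.4
scene dish 0.32 [291.5, 181.6, 368.7, 248.5] 328.4 214.7
top [[485.4, 0.0, 273.0], [0.0, 485.4, 207.7], [0.0, 0.0, 1.0]] [[ 0.369 -0.007  1.159]
 [ 0.178 -0.029 -0.984]]
top axle 0.86 [403.8, 252.7, 424.4, 271.0] 413.4 262.7
top axle 0.5 [406.7, 208.5, 434.1, 226.9] 419.1 216.9
top axle 0.42 [373.7, 221.2, 388.4, 236.3] 379.5 228.7
top rack 0.69 [318.8, 216.2, 397.1, 249.1] 356.4 232.5
top stand 0.67 [190.4, 178.3, 241.4, 246.0] 214.2 213.1
top dropper 0.49 [119.5, 248.3, 139.7, 264.5] 129.6 255.7
top dish 0.7 [254.6, 146.2, 277.5, 168.1] 265.7 156.1
```

```bash
python3 - <<'E'
import cv2
a=cv2.imread('pics/a.png')[120:290,100:450];b=cv2.imread('pics/b.png')[140:330,90:380]
cv2.imwrite('pics/c.png',cv2.resize(a,None,fx=2.28,fy=2.28,interpolation=3))
cv2.imwrite('pics/d.png',cv2.resize(b,None,fx=2.7,fy=2.7,interpolation=3))
E
```

```text
(no output)
```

View pics/c.png

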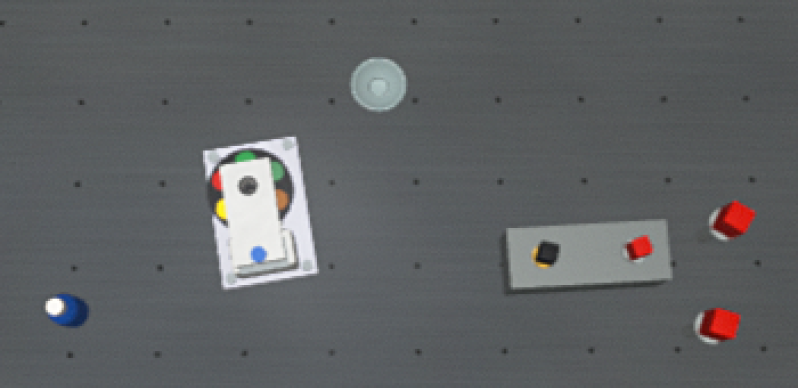

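View pics/d.png

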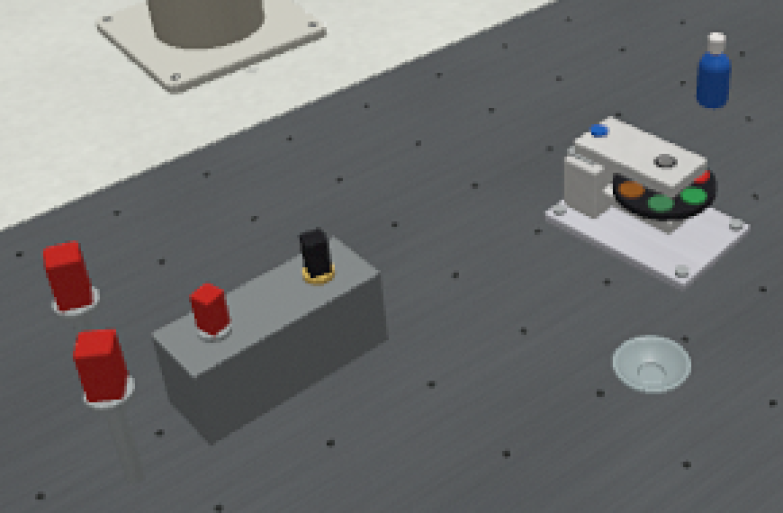

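The top view has the small red axle at about (380, 228) in the rack, the spare at (340, 231), the bore's ring at about (209, 201), and two larger red look-alikes to the right. Next I work out world positions.

```bash
python3 - <<'E'
from h import *
c=camera('top');s=camera('scene')
f=lambda u,v,z:np.round(at_z(c,u,v,z),4)
print('rack corners',[f(100+u/2.28,120+v/2.28,.07) for u,v in((507,229),(667,220),(671,279),(511,289))])
print('head top',f(100+640/2.28,120+244/2.28,.107),'mid',f(379.5,228.7,.091))
print('spare',f(100+548/2.28,120+250/2.28,.107))
print('ring',f(100+248/2.28,120+185/2.28,.076))
print('plate',[f(100+u/2.28,120+v/2.28,.01) for u,v in((204,151),(296,137),(317,271),(224,288))])
print('dropper',f(100+55/2.28,120+307/2.28,.075),'dish',f(265.7,156.1,.018))
print('lookalikes',f(413,262.7,.1),f(419,217,.1))
print('scene ring',at_z(s,90+665/2.7,140+161/2.7,.076),'scene head',at_z(s,90+208/2.7,140+290/2.7,.107))
E
```

```text
rack corners [array([ 0.5414, -0.1352,  0.07  ]), array([ 0.5494, -0.2958,  0.07  ]), array([ 0.4901, -0.2966,  0.07  ]), array([ 0.4814, -0.1375,  0.07  ])]
head top [ 0.52   -0.2586  0.107 ] mid [ 0.5185 -0.2596  0.091 ]
spare [ 0.5148 -0.1697  0.107 ]
ring [0.5866 0.1227 0.076 ]
plate [array([0.637 , 0.1778, 0.01  ]), array([0.6517, 0.0803, 0.01  ]), array([0.5079, 0.0574, 0.01  ]), array([0.4909, 0.1538, 0.01  ])]
dropper [0.4667 0.3088 0.075 ] dish [ 0.7094 -0.0073  0.018 ]
lookalikes [ 0.4419 -0.3271  0.1   ] [ 0.5429 -0.3467  0.1   ]
scene ring [0.58745282 0.12449945 0.076     ] scene head [ 0.51992703 -0.2576494   0.107     ]
```

Request:
drive_tool(increments=[[[17,-36,1],[0,0,-3.5],0.6],[[17,-36,1],[0,0,-3.5],0.6],[[17,-36,1],[0,0,-3.5],0.6],[[17,-36,1],[0,0,-3.5],0.6],[[17,-36,1],[0,0,-3.5],0.6],[[17,-36,1],[0,0,-3.5],0.6],[[17,-36,1],[0,0,-3.5],0.6],[[17,-36,1],[0,0,-3.5],0.6]])

```text
clock: 1.47
eef_pos: [0.3105, 0.179, 0.2397]
tool_rot: [0.411, 0.912, 0.0, 0.0]
ft_force: [0.4, 0.6, -0.3]
grip_width: 0.051
grasp_force: 0.0
```

Request:
drive_tool(increments=[[[17,-36,1],[0,0,-3.5],0.6],[[17,-36,1],[0,0,-3.5],0.6],[[17,-36,1],[0,0,-3.5],0.6],[[17,-36,1],[0,0,-3.5],0.6],[[17,-36,1],[0,0,-3.5],0.6],[[17,-36,1],[0,0,-3.5],0.6],[[17,-36,1],[0,0,-3.5],0.6],[[17,-36,1],[0,0,-3.5],0.6]])

```text
clock: 2.13
eef_pos: [0.4466, -0.1095, 0.2476]
tool_rot: [0.62, 0.785, 0.0, 0.0]
ft_force: [0.5, 0.2, 0.4]
grip_width: 0.0514
grasp_force: 0.0
```

Request:
drive_tool(increments=[[[17,-36,1],[0,0,-3.5],0.6],[[17,-36,1],[0,0,-3.5],0.6],[[17,-36,1],[0,0,-3.5],0.6],[[17,-36,1],[0,0,-3.5],0.6],[[0,0,0],[0,0,0],0.6],[[0,0,0],[0,0,0],0.6]])

```text
clock: 2.63
eef_pos: [0.5143, -0.2532, 0.2497]
tool_rot: [0.71, 0.704, -0.0, -0.001]
ft_force: [-0.4, 0.4, 0.4]
grip_width: 0.0512
grasp_force: 0.0
```

```bash
python3 - <<'E'
from h import *
o=get_obs();print({k:np.round(v,4) for k,v in o.items()})
c=camera('wrist');save('w1.png',c['image']);pickle.dump(c,open('w1.pkl','wb'))
print(np.round(c['K'],1).tolist(),np.round(c['view'],4).tolist(),ray(c,280,210))
print(proj(c,[.52,-.2586,.107]))
for q in('axle','spare'):
    for s in silhouettes(q,c):print(q,s['conf'],s['bbox'])
E
```

```text
{'clock': np.float64(2.6333), 'joint_pos': array([-4.5760e-01,  3.8460e-01,  2.5300e-01,  1.4415e+00,  1.0000e-04,
        1.1228e+00]), 'joint_vel': array([ 0.0394, -0.0544, -0.0504,  0.0102,  0.0079, -0.0021]), 'tau': array([-9.98400e-01, -4.36255e+01,  2.64479e+01, -2.81600e-01,
       -1.04600e-01,  1.10000e-02]), 'eef_pos': array([ 0.5143, -0.2532,  0.2497]), 'tool_rot': array([ 7.105e-01,  7.037e-01, -3.000e-04, -1.100e-03]), 'ft_force': array([-0.4138,  0.4045,  0.4026]), 'ft_torque': array([ 0.0177, -0.0058, -0.0091]), 'grasp_force': np.float64(0.0), 'grip_width': np.float64(0.0512)}
[[338.9, 0.0, 278.2], [0.0, 338.9, 211.1], [0.0, 0.0, 1.0]] [[0.9999, -0.0107, -0.0024, -0.5157], [-0.0095, -0.955, 0.2963, -0.2814], [-0.0055, -0.2963, -0.9551, 0.3245], [0.0, 0.0, 0.0, 1.0]] (array([ 0.51475937, -0.17808347,  0.39205079]), array([-4.06655995e-05, -2.93188665e-01, -9.56075745e-01]))
[285.94034807 202.39557892]
axle 0.75 [274.6, 184.2, 297.9, 213.9]
axle 0.72 [295.0, 244.3, 329.4, 323.2]
axle 0.6 [187.8, 232.3, 228.1, 275.8]
spare 0.7 [263.0, 81.3, 291.5, 109.9]
```

View pics/w1.png

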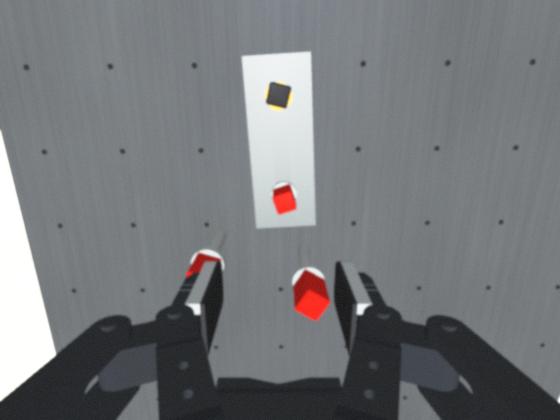

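```bash
python3 - <<'E'
from h import *
c=pickle.load(open('w1.pkl','rb'));im=c['image'][170:230,260:315]
i=im.astype(int);r=(i[:,:,0]>120)&(i[:,:,1]<80)
print(im[25:42:3,20:34:3,0])
b=((i[:,:,0]>215)&(i[:,:,1]<90)).astype(np.uint8)
ct=max(cv2.findContours(b,0,2)[0],key=cv2.contourArea)
P=np.array([at_z(c,260+p[0][0],170+p[0][1],.107)[:2] for p in ct])*1000
print(cv2.minAreaRect(P.astype(np.float32)))
m=(i[:,:,1]>150)&(i[:,:,2]>150)
save('w1c.png',cv2.resize(im,None,fx=9,fy=9,interpolation=cv2.INTER_CUBIC))
E
```

```text
[[247 253 254 254 216]
 [254 254 254 254 246]
 [254 253 254 254 252]
 [253 253 253 253 253]
 [253 253 253 253 253]
 [253 253 252 248 234]]
((518.5911865234375, -258.18328857421875), (16.54912567138672, 16.573728561401367), 17.91622543334961)
```

View pics/w1c.png

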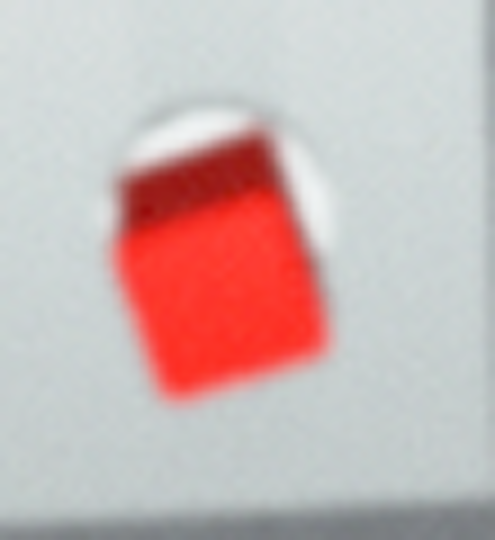

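The head is turned 18°, centred at (0.5188, -0.2585). I align over it and descend part of the way.

Request:
drive_tool(increments=[[[1.5,-2,-20],[0,0,4.6],0.6],[[1.5,-2,-20],[0,0,4.6],0.6],[[1.5,-1.3,-20],[0,0,4.6],0.6],[[0,0,-20],[0,0,4.6],0.6],[[0,0,-20],[0,0,0],0.6],[[0,0,-15],[0,0,0],0.6],[[0,0,0],[0,0,0],0.6],[[0,0,0],[0,0,0],0.6]])

```text
clock: 3.45
eef_pos: [0.518, -0.2551, 0.1366]
tool_rot: [0.587, 0.81, -0.0, -0.001]
ft_force: [1.0, -0.1, 0.8]
grip_width: 0.051
grasp_force: 0.0
```

```bash
python3 - <<'E'
from h import *
o=get_obs();print(o['eef_pos'],o['tool_rot'])
c=camera('wrist');save('w2.png',c['image'])
i=c['image'].astype(int);b=((i[:,:,0]>215)&(i[:,:,1]<90)).astype(np.uint8)
for ct in cv2.findContours(b,0,2)[0]:
    if cv2.contourArea(ct)>150:
        P=np.array([at_z(c,*p[0],.107)[:2] for p in ct])*1000;print(cv2.boundingRect(ct),cv2.minAreaRect(P.astype(np.float32)))
print(proj(c,[.5188,-.2585,.107]))
E
```

```text
[ 0.51804998 -0.25512789  0.13655997] [ 5.86940032e-01  8.09630180e-01 -6.30533350e-05 -6.04446522e-04]
(263, 241, 31, 28) ((518.0826416015625, -258.47137451171875), (16.615358352661133, 16.282384872436523), 18.08128547668457)
[279.3364506  255.08717446]
```

View pics/w2.png

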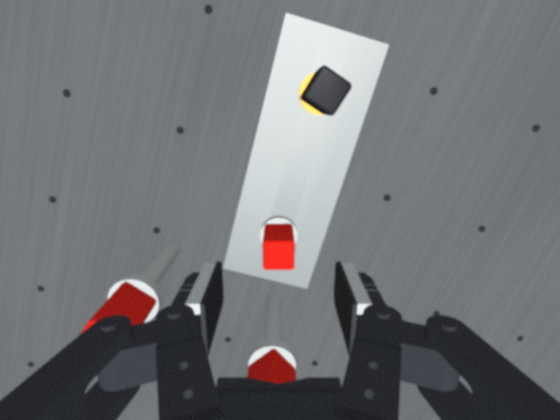

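Request:
drive_tool(increments=[[[0,-3.4,-15],[0,0,0],0.6],[[0,0,-15],[0,0,0],0.6],[[0,0,-15],[0,0,0],0.6],[[0,0,-10],[0,0,0],0.6],[[0,0,-4],[0,0,0],0.6],[[0,0,0],[0,0,0],0.6],[[0,0,0],[0,0,0],0.6],[[0,0,0],[0,0,0],0.6]])

```text
clock: 4.17
eef_pos: [0.5196, -0.2604, 0.0786]
tool_rot: [0.588, 0.809, 0.0, 0.001]
ft_force: [0.1, -0.4, 0.8]
grip_width: 0.0511
grasp_force: 0.0
```

Request:
drive_tool(increments=[[[-0.8,1.5,-1],[0,0,0],0.6],[[0,0,0],[0,0,0],0.6],[[0,0,0],[0,0,0],0.6]])

```text
clock: 4.42
eef_pos: [0.518, -0.2585, 0.0767]
tool_rot: [0.588, 0.809, 0.0, 0.0]
ft_force: [0.9, 0.8, -1.1]
grip_width: 0.0514
grasp_force: 0.0
```

Request:
drive_tool(increments=[[[0,0,0],[0,0,0],0.1],[[0,0,0],[0,0,0],0.1],[[0,0,0],[0,0,0],0.1],[[0,0,0],[0,0,0],0.1],[[0,0,0],[0,0,0],0.1],[[0,0,0],[0,0,0],0.1]])

```text
clock: 4.92
eef_pos: [0.5181, -0.2587, 0.0765]
tool_rot: [0.588, 0.809, 0.0, 0.0]
ft_force: [0.5, 0.6, 2.1]
grip_width: 0.0169
grasp_force: 58.8
```

Request:
drive_tool(increments=[[[0,0,5],[0,0,0],0.1],[[0,0,15],[0,0,0],0.1],[[0,0,20],[0,0,0],0.1],[[0,0,20],[0,0,0],0.1],[[0,0,20],[0,0,0],0.1],[[0,0,20],[0,0,0],0.1],[[0,0,20],[0,0,0],0.1],[[0,0,5],[0,0,0],0.1]])

```text
clock: 5.58
eef_pos: [0.5192, -0.2592, 0.2049]
tool_rot: [0.588, 0.809, 0.0, 0.003]
ft_force: [0.7, -1.0, -0.1]
grip_width: 0.0172
grasp_force: 59.8
```

Request:
drive_tool(increments=[[[5,33,0],[0,0,0],0.1],[[5,35,0],[0,0,0],0.1],[[5,35,0],[0,0,0],0.1],[[5,35,0],[0,0,0],0.1],[[5,35,0],[0,0,0],0.1],[[5,35,0],[0,0,0],0.1],[[5,30,0],[0,0,0],0.1],[[5,20,0],[0,0,0],0.1]])

```text
clock: 6.25
eef_pos: [0.5572, 0.0025, 0.2003]
tool_rot: [0.587, 0.81, -0.0, -0.001]
ft_force: [-0.0, -0.4, -1.2]
grip_width: 0.0173
grasp_force: 59.8
```

Request:
drive_tool(increments=[[[5,10,0],[0,0,0],0.1],[[5,0,0],[0,0,0],0.1],[[0,0,0],[0,0,0],0.1],[[0,0,0],[0,0,0],0.1]])

```text
clock: 6.58
eef_pos: [0.5678, 0.0082, 0.2008]
tool_rot: [0.588, 0.809, -0.001, -0.0]
ft_force: [-0.8, -1.3, -0.5]
grip_width: 0.0171
grasp_force: 59.8
```

```bash
python3 - <<'E'
from h import *
o=get_obs();print(o['eef_pos'],o['tool_rot'],o['ft_force'])
c=camera('wrist');pickle.dump(c,open('w3.pkl','wb'));save('w3.png',c['image'])
e=o['eef_pos'];print('axle px tip/collar',proj(c,[e[0],e[1],e[2]-.0665]),proj(c,[e[0],e[1],e[2]-.0065]))
print('ring',proj(c,[.587,.1235,.076]))
E
```

```text
[0.56783826 0.0082039  0.20075408] [ 5.88241656e-01  8.08684979e-01 -5.62950918e-04 -2.05178730e-04] [-0.82609337 -1.27508124 -0.48015221]
axle px tip/collar [279.71025013 226.35137593] [280.08478162 268.43873037]
ring [353.39610466  64.64392   ]
```

View pics/w3.png

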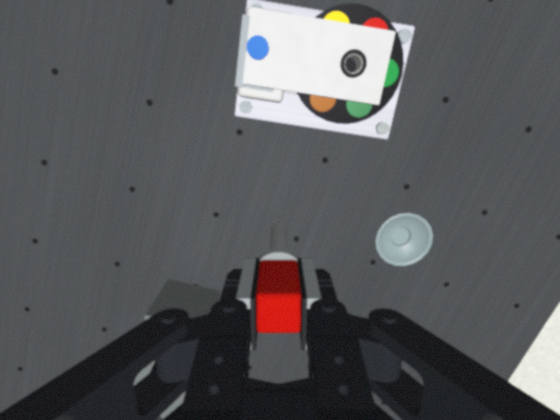

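The ring's mouth shows clearly at about (353, 63), and the axle is held straight with its tip at about (279, 226). Now I move it over the ring.

Request:
drive_tool(increments=[[[4,25,0],[0,0,0],0.1],[[4,25,0],[0,0,0],0.1],[[4,25,0],[0,0,0],0.1],[[4,25,0],[0,0,0],0.1],[[3,15,-5],[0,0,0],0.1],[[0,0,-15],[0,0,0],0.1],[[0,0,-10],[0,0,0],0.1],[[0,0,0],[0,0,0],0.1]])

```text
clock: 7.3
eef_pos: [0.5849, 0.123, 0.168]
tool_rot: [0.588, 0.809, -0.002, -0.002]
ft_force: [0.6, -0.8, -1.7]
grip_width: 0.017
grasp_force: 59.8
```

Request:
drive_tool(increments=[[[0,0,0],[0,0,0],0.1],[[0,0,0],[0,0,0],0.1],[[0,0,0],[0,0,0],0.1]])

```text
clock: 7.55
eef_pos: [0.5874, 0.1237, 0.1721]
tool_rot: [0.588, 0.809, 0.0, 0.0]
ft_force: [-0.6, 0.3, -1.4]
grip_width: 0.0171
grasp_force: 59.8
```

```bash
python3 - <<'E'
from h import *
o=get_obs();e=o['eef_pos'];print(e,o['tool_rot'],o['ft_force'])
ims=[]
# ring in w3 by ellipse fit
def fit(c,u,v,r,thr=110):
    g=cv2.cvtColor(c['image'],cv2.COLOR_RGB2GRAY)[v-r:v+r,u-r:u+r]
    G=cv2.resize(g,None,fx=4,fy=4,interpolation=cv2.INTER_CUBIC)
    for ct in cv2.findContours((G<thr).astype(np.uint8),0,1)[0]:
        if len(ct)>30:
            E=cv2.fitEllipse(ct);p=(np.array(E[0])+.5)/4-.5+[u-r,v-r];print(E[1],p,at_z(c,*p,.076))
fit(pickle.load(open('w3.pkl','rb')),353,63,20)
for n in('wrist','top','scene'):
    c=camera(n);pickle.dump(c,open(n+'4.pkl','wb'))
    p=proj(c,[.587,.1235,.076]);q=proj(c,[e[0],e[1],e[2]-.0665]);print(n,'ring',p,'tip',q)
    r=33 if n!='wrist' else 65
    u,v=np.round(p).astype(int);im=c['image'][max(0,v-r):v+r,u-r:u+r]
    print(u-r,max(0,v-r));ims.append(cv2.resize(im,(266,266),interpolation=cv2.INTER_CUBIC))
save('m4.png',np.hstack(ims))
E
```

```text
[0.58738473 0.12371311 0.17211213] [5.88219388e-01 8.08701129e-01 4.60803373e-04 4.71857720e-04] [-0.56601512  0.25045206 -1.37583228]
(95.93557739257812, 107.64022827148438) [353.06166077  63.02628517] [0.58636813 0.12443557 0.076     ]
wrist ring [278.75311974 212.83342386] tip [279.53539053 226.38634041]
214 148
top ring [208.41180295 200.97414759] tip [206.74031197 198.17689172]
175 168
scene ring [335.83667052 199.71038584] tip [336.64737358 188.83269107]
303 167
```

View pics/m4.png

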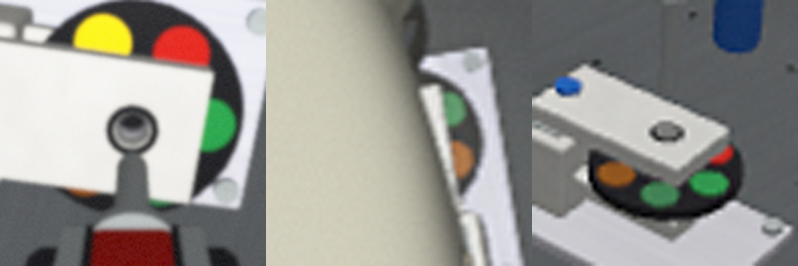

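The tip is about centred on the ring in the wrist view, with the ring at (278.5, 211.5). I lower to just above the mouth and compare again.

Request:
drive_tool(increments=[[[0,0,-10],[0,0,0],0.1],[[0,0,-8],[0,0,0],0.1],[[0,0,-3],[0,0,0],0.1],[[0,0,0],[0,0,0],0.1],[[0,0,0],[0,0,0],0.1],[[0,0,0],[0,0,0],0.1]])

```text
clock: 8.2
eef_pos: [0.5869, 0.1246, 0.1503]
tool_rot: [0.588, 0.809, -0.0, -0.0]
ft_force: [0.6, 0.2, 0.2]
grip_width: 0.0169
grasp_force: 59.8
```

```bash
python3 - <<'E'
from h import *
o=get_obs();e=o['eef_pos'];print(e,o['tool_rot'],o['ft_force'])
ims=[]
for n,r in(('wrist',25),('scene',20)):
    c=camera(n);pickle.dump(c,open(n+'5.pkl','wb'))
    p=proj(c,[.5868,.1242,.076]);q=proj(c,[e[0],e[1],e[2]-.0665]);print(n,'ring',p,'tip',q)
    u,v=np.round(p).astype(int);print(u-r,v-r)
    ims.append(cv2.resize(c['image'][v-r:v+r,u-r:u+r],(400,400),interpolation=cv2.INTER_CUBIC))
save('m5.png',np.hstack(ims))
E
```

```text
[0.58690773 0.12456111 0.15026618] [ 5.87650606e-01  8.09114803e-01 -2.33680274e-05 -1.91551559e-05] [0.55604679 0.15516459 0.15903592]
wrist ring [279.24289295 222.93447368] tip [279.60338729 226.40846447]
254 198
scene ring [335.99664445 199.55378147] tip [336.30675215 196.68787039]
316 180
```

View pics/m5.png

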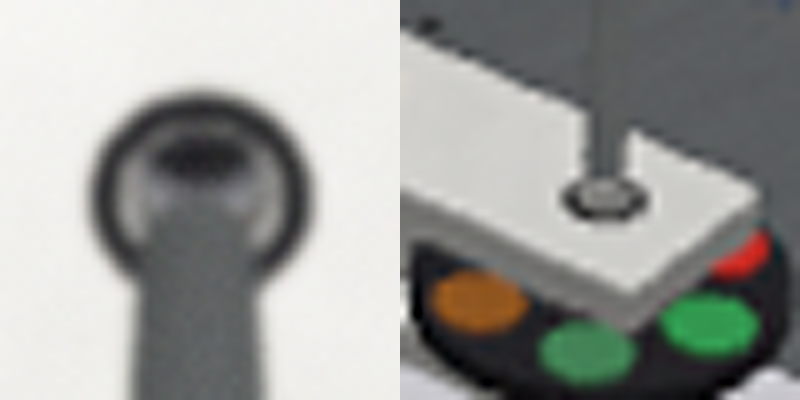

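```bash
python3 - <<'E'
from h import *
b=cv2.cvtColor(cv2.imread('pics/b.png'),cv2.COLOR_BGR2GRAY).astype(float)
c=pickle.load(open('scene5.pkl','rb'));g=cv2.cvtColor(c['image'],cv2.COLOR_RGB2GRAY).astype(float)
w=np.clip(190-b[194:206,327:346],0,None);Y,X=np.mgrid[194:206,327:346]
print('ring scene',(w*X).sum()/w.sum(),(w*Y).sum()/w.sum())
print(b[194:206,327:346].astype(int))
for r in range(192,200):
    d=np.clip(b[r,328:346]-g[r,328:346],0,None);print(r,d.astype(int),(d*np.arange(328,346)).sum()/d.sum(),d.sum()/150)
e=[.58691,.12456]
for z in(.076,.0838,.09):print(z,proj(c,[*e,z]))
k=pickle.load(open('wrist5.pkl','rb'));G=cv2.cvtColor(k['image'],cv2.COLOR_RGB2GRAY)
print(G[204:246,264:296:2])
for z in(.076,.0838,.0868):print(z,proj(k,[*e,z]), proj(k,[e[0]-.0031*.8,e[1]+.0095*.4,z]))
E
```

```text
ring scene 336.84109263657956 199.4128266033254
[[208 208 207 208 209 208 209 210 209 208 209 210 207 201 173 115  86  89
   90]
 [208 207 207 207 209 208 208 209 209 209 207 207 207 208 206 200 173 113
   84]
 [208 207 206 207 207 208 208 211 213 212 211 208 207 205 206 208 205 202
  198]
 [206 206 206 206 206 209 209 153 130 130 138 189 210 207 206 205 206 208
  208]
 [207 206 205 206 206 179 115 122 125 125 122 103 126 186 206 203 204 205
  204]
 [206 206 206 207 204 104  74 136 122 120 121 119  95 114 209 204 203 203
  203]
 [205 205 205 206 204 115  44 109 119 118 117 111  57 104 210 205 203 203
  203]
 [204 206 204 205 208 197 109  36  67  81  75  60 126 167 208 205 204 203
  204]
 [208 206 206 206 207 209 201 197 162 165 164 165 202 203 205 205 205 205
  207]
 [198 210 208 207 206 206 207 208 203 204 204 204 208 207 204 205 206 208
  208]
 [139 166 197 209 207 205 206 205 205 205 205 206 206 206 205 207 209 208
  157]
 [112 120 138 163 195 209 206 206 206 206 205 206 205 205 207 207 175 142
  116]]
192 [  0   0   0   0   0   0  56 119  84  56   0   0   0   0   0   0   0   2] 3
[... 3165 characters left out ...]
 91  95  95  97  98  98 169 235 239 241 241]
 [238 238 234 179  93  88  94  96  96  96  98 163 234 239 240 240]
 [236 237 234 174  93  94  94  95  99  98  99 161 233 239 240 240]
 [237 239 234 166  90  93  95  99  99  97  98 151 232 239 239 239]
 [238 239 234 164  90  91  93 100 100  98  96 152 231 239 239 241]
 [238 239 232 160  92  94  93  97 100  99  99 146 230 238 238 238]
 [238 239 233 154  89  91  95 100  98  97  96 142 229 239 237 237]
 [239 239 233 152  90  91  96  99  99  97  97 140 228 239 238 237]]
0.076 [279.56212569 222.50357241] [277.80338297 216.35014896]
0.0838 [279.6063612  226.42858099] [277.78846215 220.09043894]
0.0868 [279.6241764 228.0093208] [277.78245139 221.59719135]
```

Wrist and scene views agree that the tip needs about +0.7 mm in y. I correct that and go down in small steps.

Request:
drive_tool(increments=[[[0,0.7,0],[0,0,0],0.1],[[0,0,-3],[0,0,0],0.1],[[0,0,-2],[0,0,0],0.1],[[0,0,-1.5],[0,0,0],0.1],[[0,0,-1],[0,0,0],0.1],[[0,0,0],[0,0,0],0.1]])

```text
clock: 8.8
eef_pos: [0.5866, 0.1251, 0.1423]
tool_rot: [0.588, 0.809, -0.0, -0.0]
ft_force: [-0.2, 0.2, -0.8]
grip_width: 0.0169
grasp_force: 59.8
```

Request:
drive_tool(increments=[[[0,0,-1],[0,0,0],0.1],[[0,0,-1],[0,0,0],0.1],[[0,0,-1],[0,0,0],0.1],[[0,0,0],[0,0,0],0.1]])

```text
clock: 9.13
eef_pos: [0.5867, 0.1251, 0.1395]
tool_rot: [0.588, 0.809, -0.0, -0.0]
ft_force: [-1.3, 0.7, -1.0]
grip_width: 0.017
grasp_force: 59.8
```

Request:
drive_tool(increments=[[[0,0,-1],[0,0,0],0.1],[[0,0,-1],[0,0,0],0.1],[[0,0,-1],[0,0,0],0.1],[[0,0,0],[0,0,0],0.1]])

```text
clock: 9.47
eef_pos: [0.5867, 0.1251, 0.1365]
tool_rot: [0.588, 0.809, -0.0, -0.0]
ft_force: [-0.6, -0.2, -0.4]
grip_width: 0.0172
grasp_force: 59.8
```

Request:
drive_tool(increments=[[[0,0,-1],[0,0,0],0.1],[[0,0,-1],[0,0,0],0.1],[[0,0,-1],[0,0,0],0.1],[[0,0,0],[0,0,0],0.1]])

```text
clock: 9.8
eef_pos: [0.5867, 0.1251, 0.1335]
tool_rot: [0.588, 0.809, -0.0, -0.0]
ft_force: [-0.7, 0.4, -0.4]
grip_width: 0.0167
grasp_force: 59.8
```

Request:
drive_tool(increments=[[[0,0,-1],[0,0,0],0.1],[[0,0,-1],[0,0,0],0.1],[[0,0,-1],[0,0,0],0.1],[[0,0,-1],[0,0,0],0.1],[[0,0,0],[0,0,0],0.1]])

```text
clock: 10.22
eef_pos: [0.5867, 0.1252, 0.1295]
tool_rot: [0.588, 0.809, -0.0, -0.0]
ft_force: [-0.1, -0.7, -0.8]
grip_width: 0.017
grasp_force: 59.8
```

Request:
drive_tool(increments=[[[0,0,-1],[0,0,0],0.1],[[0,0,-1],[0,0,0],0.1],[[0,0,-1],[0,0,0],0.1],[[0,0,0],[0,0,0],0.1]])

```text
clock: 10.55
eef_pos: [0.5867, 0.1251, 0.1265]
tool_rot: [0.588, 0.809, -0.0, -0.0]
ft_force: [0.6, 0.2, -0.9]
grip_width: 0.017
grasp_force: 59.8
```

Request:
drive_tool(increments=[[[0,0,-2],[0,0,0],0.1],[[0,0,-2],[0,0,0],0.1],[[0,0,-2],[0,0,0],0.1],[[0,0,-2],[0,0,0],0.1],[[0,0,0],[0,0,0],0.1]])

```text
clock: 10.97
eef_pos: [0.5865, 0.1251, 0.1181]
tool_rot: [0.588, 0.809, -0.0, -0.0]
ft_force: [0.6, -0.2, -0.7]
grip_width: 0.0168
grasp_force: 59.8
```

Request:
drive_tool(increments=[[[0,0,-2],[0,0,0],0.1],[[0,0,-2],[0,0,0],0.1],[[0,0,-2],[0,0,0],0.1],[[0,0,-2],[0,0,0],0.1],[[0,0,0],[0,0,0],0.1]])

```text
clock: 11.38
eef_pos: [0.5865, 0.1251, 0.1102]
tool_rot: [0.588, 0.809, -0.0, -0.0]
ft_force: [0.6, -0.7, -1.0]
grip_width: 0.0171
grasp_force: 59.8
```

Request:
drive_tool(increments=[[[0,0,-1],[0,0,0],0.1],[[0,0,-1],[0,0,0],0.1],[[0,0,-1],[0,0,0],0.1],[[0,0,0],[0,0,0],0.1]])

```text
clock: 11.72
eef_pos: [0.5868, 0.1251, 0.1076]
tool_rot: [0.588, 0.809, -0.0, -0.0]
ft_force: [0.3, 0.7, -0.6]
grip_width: 0.017
grasp_force: 59.8
```

Request:
drive_tool(increments=[[[0,0,-1],[0,0,0],0.1],[[0,0,-1],[0,0,0],0.1],[[0,0,-1],[0,0,0],0.1],[[0,0,0],[0,0,0],0.1]])

```text
clock: 12.05
eef_pos: [0.5867, 0.1252, 0.1045]
tool_rot: [0.588, 0.809, -0.0, -0.0]
ft_force: [-0.1, -1.3, -0.6]
grip_width: 0.017
grasp_force: 59.8
```

Request:
drive_tool(increments=[[[0,0,-1],[0,0,0],0.1],[[0,0,-1],[0,0,0],0.1],[[0,0,-1],[0,0,0],0.1],[[0,0,0],[0,0,0],0.1]])

```text
clock: 12.38
eef_pos: [0.5867, 0.1252, 0.1015]
tool_rot: [0.588, 0.809, -0.0, -0.0]
ft_force: [0.2, 0.3, -1.0]
grip_width: 0.0171
grasp_force: 59.8
```

Request:
drive_tool(increments=[[[0,0,-1],[0,0,0],0.1],[[0,0,-1],[0,0,0],0.1],[[0,0,-1],[0,0,0],0.1],[[0,0,0],[0,0,0],0.1]])

```text
clock: 12.72
eef_pos: [0.5863, 0.125, 0.0984]
tool_rot: [0.588, 0.809, -0.0, -0.0]
ft_force: [-0.4, -1.3, -1.8]
grip_width: 0.0173
grasp_force: 59.9
```

Request:
drive_tool(increments=[[[0,0,-1],[0,0,0],0.1],[[0,0,-1],[0,0,0],0.1],[[0,0,0],[0,0,0],0.1]])

```text
clock: 12.97
eef_pos: [0.5863, 0.1251, 0.0963]
tool_rot: [0.588, 0.809, -0.0, -0.0]
ft_force: [-0.6, 0.1, -1.4]
grip_width: 0.0172
grasp_force: 59.9
```

Request:
drive_tool(increments=[[[0,0,-1],[0,0,0],0.1],[[0,0,-1],[0,0,0],0.1],[[0,0,-1],[0,0,0],0.1],[[0,0,0],[0,0,0],0.1]])

```text
clock: 13.3
eef_pos: [0.5865, 0.1251, 0.0934]
tool_rot: [0.588, 0.809, -0.0, -0.0]
ft_force: [-2.5, -2.1, -0.4]
grip_width: 0.0174
grasp_force: 59.9
```

Request:
drive_tool(increments=[[[0,0,-1],[0,0,0],0.1],[[0,0,-1],[0,0,0],0.1],[[0,0,-1],[0,0,0],0.1],[[0,0,0],[0,0,0],0.1]])

```text
clock: 13.63
eef_pos: [0.5865, 0.1251, 0.0904]
tool_rot: [0.588, 0.809, -0.0, -0.0]
ft_force: [-3.1, -0.3, -1.7]
grip_width: 0.0169
grasp_force: 59.8
```

Request:
drive_tool(increments=[[[0,0,-1],[0,0,0],0.1],[[0,0,-1],[0,0,0],0.1],[[0,0,-1],[0,0,0],0.1],[[0,0,0],[0,0,0],0.1]])

```text
clock: 13.97
eef_pos: [0.5866, 0.1252, 0.0875]
tool_rot: [0.588, 0.809, -0.0, -0.0]
ft_force: [-3.9, 0.6, -1.2]
grip_width: 0.0168
grasp_force: 59.9
```

Request:
drive_tool(increments=[[[0,0,-1],[0,0,0],0.1],[[0,0,-1],[0,0,0],0.1],[[0,0,-1],[0,0,0],0.1],[[0,0,0],[0,0,0],0.1]])

```text
clock: 14.3
eef_pos: [0.5866, 0.1251, 0.0845]
tool_rot: [0.588, 0.809, -0.0, -0.0]
ft_force: [-3.0, -0.5, -0.8]
grip_width: 0.0174
grasp_force: 59.9
```

Request:
drive_tool(increments=[[[0,0,-0.7],[0,0,0],0.1],[[0,0,0],[0,0,0],0.1]])

```text
clock: 14.47
eef_pos: [0.5867, 0.1252, 0.0838]
tool_rot: [0.588, 0.809, -0.0, -0.0]
ft_force: [-2.8, -0.9, -0.6]
grip_width: 0.0172
grasp_force: 59.9
```

Request:
drive_tool(increments=[[[0,0,-0.5],[0,0,0],0.1],[[0,0,0],[0,0,0],0.1]])

```text
clock: 14.63
eef_pos: [0.5868, 0.1252, 0.0835]
tool_rot: [0.588, 0.809, -0.0, -0.0]
ft_force: [-2.7, -0.6, 0.5]
grip_width: 0.0172
grasp_force: 60.0
```

Request:
drive_tool(increments=[[[0,0,-0.4],[0,0,0],0.1],[[0,0,0],[0,0,0],0.1]])

```text
clock: 14.8
eef_pos: [0.5869, 0.1252, 0.0833]
tool_rot: [0.588, 0.809, 0.0, 0.0]
ft_force: [-3.0, -0.7, -0.5]
grip_width: 0.0168
grasp_force: 60.0
```

Request:
drive_tool(increments=[[[0,0,-0.3],[0,0,0],0.1],[[0,0,0],[0,0,0],0.1]])

```text
clock: 14.97
eef_pos: [0.5869, 0.1252, 0.0829]
tool_rot: [0.588, 0.809, 0.0, 0.0]
ft_force: [-3.1, -1.0, -0.8]
grip_width: 0.0168
grasp_force: 60.0
```

Request:
drive_tool(increments=[[[0,0,-0.4],[0,0,0],0.1],[[0,0,0],[0,0,0],0.1]])

```text
clock: 15.13
eef_pos: [0.587, 0.1252, 0.0826]
tool_rot: [0.588, 0.809, 0.0, 0.0]
ft_force: [-3.6, -0.9, 0.7]
grip_width: 0.0169
grasp_force: 60.2
```

Request:
drive_tool(increments=[[[0,0,-0.4],[0,0,0],0.1],[[0,0,0],[0,0,0],0.1]])

```text
clock: 15.3
eef_pos: [0.587, 0.1252, 0.0825]
tool_rot: [0.588, 0.809, 0.0, 0.0]
ft_force: [-4.4, -1.1, 3.7]
grip_width: 0.0172
grasp_force: 60.5
```

Request:
drive_tool(increments=[[[0,0,-0.4],[0,0,0],0.1],[[0,0,0],[0,0,0],0.1]])

```text
clock: 15.47
eef_pos: [0.587, 0.1252, 0.0825]
tool_rot: [0.588, 0.809, 0.0, 0.0]
ft_force: [-4.8, -1.1, 5.3]
grip_width: 0.017
grasp_force: 60.9
```

```bash
python3 - <<'E'
from h import *
o=get_obs();print(o['eef_pos'],o['ft_force'])
c=camera('wrist');s=camera('scene')
a=cv2.resize(c['image'][170:330,200:360],(400,400),interpolation=2);b=cv2.resize(s['image'][160:230,295:365],(400,400),interpolation=2)
save('m6.png',np.hstack([a,b]))
E
```

```text
[0.58697456 0.1252354  0.08253526] [-4.79691192 -1.13726058  5.32141036]
```

View pics/m6.png

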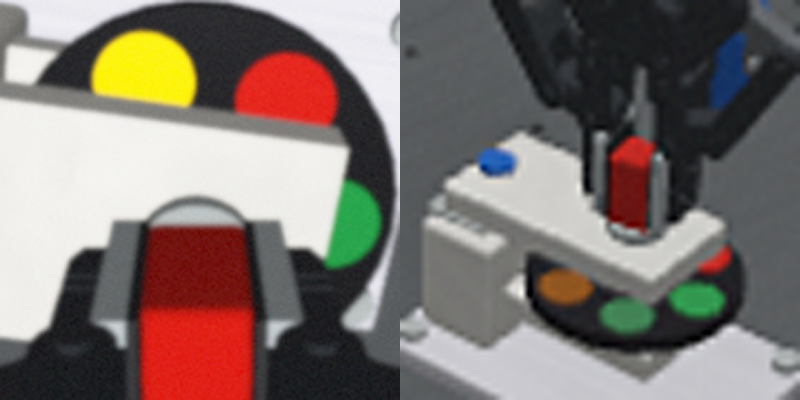

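The collar sits flat on the upper ear, shown at about (195, 215) in the left crop and (635, 230) in the right one. The force has risen to 5 N at the expected height, so I release and rise.

Request:
drive_tool(increments=[[[0,0,0],[0,0,0],0.4],[[0,0,0],[0,0,0],0.4],[[0,0,0],[0,0,0],0.4],[[0,0,0],[0,0,0],0.4],[[0,0,0],[0,0,0],0.4]])

```text
clock: 15.98
eef_pos: [0.5873, 0.1253, 0.0817]
tool_rot: [0.588, 0.809, 0.0, 0.0]
ft_force: [0.6, 0.2, 0.0]
grip_width: 0.0345
grasp_force: 0.0
```

Request:
drive_tool(increments=[[[0,0,3],[0,0,0],0.4],[[0,0,8],[0,0,0],0.4],[[0,0,15],[0,0,0],0.4],[[0,0,20],[0,0,0],0.4],[[0,0,25],[0,0,0],0.4],[[0,0,25],[0,0,0],0.4],[[0,0,0],[0,0,0],0.4],[[0,0,0],[0,0,0],0.4]])

```text
clock: 16.65
eef_pos: [0.5885, 0.1255, 0.1807]
tool_rot: [0.588, 0.809, 0.002, 0.002]
ft_force: [0.9, 0.8, -0.1]
grip_width: 0.0341
grasp_force: 0.0
```

```bash
python3 - <<'E'
from h import *
o=get_obs();print(o['eef_pos'],o['ft_force'])
c=camera('wrist');s=camera('scene')
u,v=np.round(proj(c,[.587,.125,.1])).astype(int);print(u,v);v=max(v,80)
a=cv2.resize(c['image'][v-80:v+80,u-80:u+80],(400,400),interpolation=2);b=cv2.resize(s['image'][160:230,295:365],(400,400),interpolation=2)
save('m7.png',np.hstack([a,b]))
E
```

```text
[0.58850298 0.12552843 0.18067129] [ 0.87212746  0.76958382 -0.07586557]
277 219
```

View pics/m7.png

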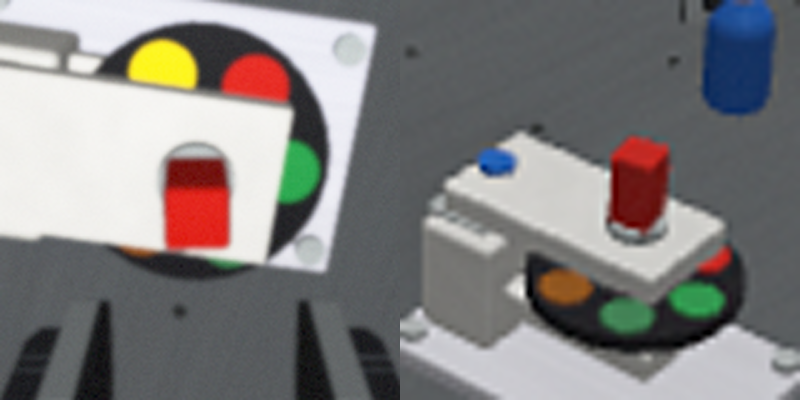

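The axle stands upright with its collar on the ear, and the gripper is clear above it.

```bash
python3 -c "
from h import *
print(job_done())"
```

```text
the job is handed in; nothing more can be done
None
```

The axle is through both ears and the wheel, with its collar flush on the upper ear, released with the gripper clear; I handed the job in at about 17 s, with wrist force never above about 8 N in any reading; no verdict was shown.

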